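Put the filter kit back into its drawer

TASK

Put the camera kit lying on the bench back into the half-open drawer: each of the two filter tubes upright, cap up, in the round recess of its own size, the aluminium adapter ring flat over the short post, and the aluminium mounting plate, now down in the narrow gap of the plywood block, standing down in the oblong recess. The tubes hold glass, so set them down rather than dropping them, and leave the lens pen and the thumbscrew where they lie.

Things in the scene. Friction and masses are not known exactly. Their poses are not given: they have to be found in the camera images.
- large_tube: The larger clear screw-top tube with glass filters stacked in it and a grey cap: an upright cylinder, diameter 56 mm, height 60 mm, about 150 g. Origin at the centre of its underside, z up through the cap. Stands on the bench (z = 0) left or right of the drawer.
- small_tube: The smaller tube of the same make: diameter 36 mm, height 50 mm, about 60 g. Origin at the centre of its underside, z up through the cap. Stands on the bench left or right of the drawer.
- adapter_ring: Matte aluminium ring lying flat on the bench: outer diameter 60 mm, hole 46 mm, height 16 mm, about 50 g. Origin on its axis at its underside, z along the axis.
- mount_plate: Aluminium plate with a rubber inlay, on edge: 46 wide (its x), 14 thick (y), 46 mm tall (z, up), 80 g. Origin: centre of its bottom face. Stands loosely in the 17 mm slot of a fixed plywood block (80 mm along the slot and the plate's x, 53 across, 30 high) on the bench; slot floor 8 mm above the bench, so its top 24 mm shows. Slides straight up, light friction; stands alone on a flat floor.
- large_nest: Holder for the large tube: black square block 92 x 92 x 16 mm with a round recess 76 mm in diameter, 8 mm deep, cork floor. Origin: centre of its underside; recess floor 8 mm above it, rim 16 mm. All four holders are fixed on the drawer's base, undersides 8 mm above the bench, one in each quarter of the drawer, about 150 mm apart, in any arrangement.
- small_nest: Holder for the small tube: black square block 70 x 70 x 16 mm with a round recess 54 mm in diameter, 8 mm deep, cork floor. Origin: centre of its underside; recess floor 8 mm above it, rim 16 mm. The fixed drawer around the holders is 300 x 300 mm inside, side walls 32 mm and front 38 mm above the bench; the cabinet beyond it is 74 mm high.
- ring_post: Holder for the ring: black flat square base 84 x 84 x 8 mm with a pale wooden post in the middle, 26 mm in diameter (20 mm at its bevelled top), rising 10 mm above the base. The ring lies flat on the base around the post. Origin: centre of the base's underside; its upper face is 8 mm above that.
- plate_nest: Holder for the mounting plate: black block 82 (its x) x 50 (its y) x 16 mm with an oblong recess, 66 mm along x, 34 mm along y, 8 mm deep, cork floor. The plate stands on edge in it, plate x along recess x, either way round. Origin: centre of its underside; recess floor 8 mm above it.
- lens_pen: Bystander, not to be moved: black plastic lens pen lying on the bench, 130 mm along its x, 14 mm thick. Origin at the centre of its underside.
- thumbscrew: Bystander, not to be moved: brass-coloured thumbscrew standing on its 24 mm wide, 9 mm high head, 27 mm tall in all. Origin at the centre of its underside.
There are look-alikes about, which are no part of the job. What is shaped like the small_tube but blue or turquoise is not meant.

How it is judged:
By the outcome, as a careful person would: the job done as asked, in the order asked, and still so for the second after the job is handed in, with the robot touching nothing.
It also fails if it takes over 115 s, if anything falls off the work surface, if the arm or the gripper's body presses on something with over 40 N, if the wrist force passes 120 N, or if a joint passes its speed limit or range.

ROBOT

A 6-joint arm with a two-finger parallel gripper is mounted at the origin on the work surface. World frame = base frame: x ahead of the robot, y to its left, z up, the work surface at z = 0. Lengths are in m, angles in rad, forces in N, time in s.
With the tool pointing down it reaches from about 0.35 to 0.975 m from the base axis. Payload 4.9 kg.
Tool frame: the origin (TCP) lies on the centre line of the jaws, within the pads' length; the fingertips stand ahead of it and the grasp point (between the pads) is the TCP (manip.tip_extent is the z of the fingertips in the tool frame, in m); z points along the fingers, y is the line along which they close (so a half turn about z gives the same grasp; the last joint's range is limited). The gripper opens to 85 mm and grips with 20 to 120 N. Pads are 22 mm wide; open, the fingers measure 114 mm over their backs; the gripper's body (76 mm by 85 mm) begins 54 mm behind the grasp point. The pads swing forward as they close: fully open they stand 13 mm farther back than shut.
Start: joints at [-1.464, 0.053, 1.613, -0, 1.476, -0.119], TCP at [0.14, -0.609, 0.25] pointing down, gripper open.
Joint ranges: [-3.01, 3.01], [-1.01, 2.22], [0.06, 2.58], [-1.02, 4.17], [0.09, 2.62], [-3.14, 3.14]. Speed limits (rad/s): [2.57, 2.57, 3.14, 3.14, 3.14, 3.14].

INTERFACE

Orientations are given as a unit quaternion [w, x, y, z].
In Python, from plant import manip gives the robot as it stands. The module is installed in compiled form; this text tells all that it offers.
- The arm moves only by the shell command python3 -m crank 'ROWS'. ROWS is a JSON list of rows, 1 to 5 of them, each of 7 numbers: the opening from 0.0 (shut) to 1.0 (fully open), then dx, dy, dz in parts of the range, where 1.0 means 0.4 m, then a rotation vector rx, ry, rz in a scale on which 1.0 is pi/2 rad; each row shifts and turns the commanded pose from where the row before left it, along the tool's axes as they then stand; what a row does not reach is not made up. A row lasts 1/8 s, in which the tool goes at most 0.0625 m and 0.188 rad, less where a joint would pass 70% of its speed; a pose out of reach is approached as far as the arm can. The fingers move at their own pace and stop on an object; the grip force is fixed at half the most. Time passes only in rows, so rows that do not move let the fingers close. It prints the time, the measured TCP pose, the force, the opening and the grip force at its end. No shift or turn number may pass 1 either way. Input that does not fit is refused with a message, and nothing moves.
- manip.state(): the state, without advancing time (a new reading comes with each control period).
- manip.grab_frame(name): name is "scene" or "top" or "wrist"; returns (picture, depth): 420x560x3 uint8, red, green, blue; 420x560 float32, m along the optical axis (not along the pixel's ray), 0 where there is no reading.
- manip.camera_params(name): a dict with "intrinsics" (3x3 intrinsics, pixels), "xyz" and "orientation" of the camera in the world. Camera axes: x right, y down, z forward; pixel columns grow to the right and rows downward; lengths in m; the calibration is good to about 2 mm. A picture is of the moment at which its call begins: read the wrist's pose just before it. camera_params takes no time and is no camera call; for the wrist camera it gives the pose at the moment of the call.
- manip.job_done(): hands the job in; it is judged then, once.
Trained networks look in the newest picture that a camera, given by its name, has taken for a name from the list of things; names that differ only in an ending like _2 or _b are one class to them, and where a whole thing is asked for, a point or a joint stands for the part that bears it (a point fixed in the world has none). Each returns a list of dicts, best first, with "conf" (0 to 1); they miss things now and then, are a little off and sometimes report something else, mostly with a low value. They report only what shows in the picture. A call takes as long as a camera call. They do not tell look-alikes from the thing itself.
- manip.look_for(camera, query): "extent" ([left, top, right, bottom] in pixels, round what is visible of it).
- manip.outline_of(camera, query): "region" (420x560 bool, what is visible of it) and "extent" ([left, top, right, bottom] in pixels, round what is visible of it).
- manip.mark_of(camera, query): "centre" ([row, column] in pixels: a listed point, or the origin of a listed thing).
The state is a dict: "time": time; "joint_pos": joint angles; "joint_vel": joint speeds; "joint_efforts": joint torques, N m; "tool_pos": TCP position; "tool_rot": TCP orientation; "contact_force": force on the tool from outside, world axes, zero at the start; "ft_torque": the same for the moment, N m; "gripper_width": opening from 0.0 (shut) to 1.0 (fully open); "grasp_force": force on a finger pad.
Only numpy, scipy, OpenCV 4.12 (cv2) and the standard library are available. Lean on these libraries where they do the work, as an engineer would, in place of code of your own. Each camera call takes 0.05 s, during which the arm holds its last target. There are 200 camera calls.

## Working session

There is one attempt and no reset: what is moved stays moved. The work goes in short steps, Python scripts to look and compute and a shell command to move; the robot and the scene stay as the last step left them, time stands still between calls to the robot, and variables do not carry over. Pictures are saved under pics/ and viewed, at most 14 in all, crops included, and the job is handed in when it is done.

```bash
mkdir -p pics; cat > h.py <<'E'
import numpy as np, cv2
from scipy.spatial.transform import Rotation as R
from plant import manip
def cam(n):
    p=manip.camera_params(n); q=np.array(p["orientation"]); 
    return np.array(p["intrinsics"]),np.array(p["xyz"]),R.from_quat(q[[1,2,3,0]]).as_matrix()
def grab(n,f=None):
    c=cam(n); im,d=manip.grab_frame(n)
    if f: cv2.imwrite("pics/"+f,im[:,:,::-1])
    return im,d,c
def pts(d,c,m):
    K,t,Rm=c; v,u=np.nonzero(m&(d>0)); z=d[v,u]
    P=np.stack([(u-K[0,2])/K[0,0]*z,(v-K[1,2])/K[1,1]*z,z],1); return P@Rm.T+t
def atz(c,u,v,z):
    K,t,Rm=c; r=Rm@np.array([(u-K[0,2])/K[0,0],(v-K[1,2])/K[1,1],1]); return t+r*(z-t[2])/r[2]
def toolxf():
    s=manip.state(); q=np.array(s["tool_rot"]); return np.array(s["tool_pos"]),R.from_quat(q[[1,2,3,0]]).as_matrix()
E
python3 - <<'E'
from h import *
p,r=toolxf(); print(p,r.round(3),manip.tip_extent)
for n in("top","scene"):
    im,d,c=grab(n,n+"0.png"); print(n,c[1].round(3),c[2].round(2).tolist(),c[0][0,0])
    for q in "large_tube small_tube adapter_ring mount_plate large_nest small_nest ring_post plate_nest lens_pen thumbscrew".split():
        for o in manip.outline_of(n,q)[:3]:
            P=pts(d,c,o["region"])
            if len(P)<5: continue
            zt=np.percentile(P[:,2],90); T=P[P[:,2]>zt-.006]
            print(q,round(o["conf"],2),np.round(o["extent"]).tolist(),"ztop",zt.round(3),"mid",((T.min(0)+T.max(0))/2).round(3)[:2],"size",np.ptp(T,axis=0).round(3)[:2])
E
```

```text
[ 0.1398417  -0.60854536  0.2490458 ] [[ 0.975  0.224 -0.   ]
 [ 0.224 -0.975  0.002]
 [ 0.    -0.002 -1.   ]] 0.019
top [0.445 0.019 1.15 ] [[0.03, -1.0, 0.07], [-1.0, -0.03, -0.02], [0.02, -0.07, -1.0]] 465.91016111875865
large_tube 0.84 [391.0, 252.0, 418.0, 276.0] ztop 0.062 mid [ 0.401 -0.304] size [0.053 0.056]
small_tube 0.71 [403.0, 179.0, 421.0, 196.0] ztop 0.052 mid [ 0.585 -0.327] size [0.034 0.034]
small_tube 0.68 [415.0, 216.0, 436.0, 231.0] ztop 0.052 mid [ 0.5   -0.361] size [0.034 0.034]
adapter_ring 0.69 [141.0, 235.0, 166.0, 256.0] ztop 0.018 mid [0.437 0.297] size [0.058 0.058]
mount_plate 0.58 [137.0, 178.0, 142.0, 202.0] ztop 0.055 mid [0.564 0.328] size [0.045 0.015]
large_nest 0.92 [277.0, 150.0, 317.0, 195.0] ztop 0.025 mid [ 0.621 -0.047] size [0.104 0.104]
small_nest 0.97 [282.0, 211.0, 318.0, 249.0] ztop 0.025 mid [ 0.481 -0.056] size [0.077 0.077]
small_nest 0.4 [446.0, 217.0, 457.0, 230.0] ztop 0.025 mid [ 0.508 -0.431] size [0.005 0.006]
ring_post 0.94 [217.0, 211.0, 256.0, 255.0] ztop 0.02 mid [0.467 0.1  ] size [0.094 0.094]
plate_nest 0.96 [220.0, 157
[... 685 characters left out ...]
 ztop 0.015 mid [0.44 0.3 ] size [0.059 0.058]
adapter_ring 0.27 [253.0, 121.0, 275.0, 145.0] ztop 0.06 mid [ 0.403 -0.303] size [0.055 0.057]
mount_plate 0.64 [344.0, 279.0, 366.0, 302.0] ztop 0.054 mid [0.569 0.33 ] size [0.043 0.014]
large_nest 0.82 [221.0, 191.0, 269.0, 228.0] ztop 0.024 mid [ 0.623 -0.046] size [0.107 0.108]
ring_post 0.75 [304.0, 205.0, 341.0, 237.0] ztop 0.018 mid [0.47  0.101] size [0.095 0.094]
plate_nest 0.66 [262.0, 231.0, 299.0, 262.0] ztop 0.024 mid [0.617 0.111] size [0.084 0.053]
plate_nest 0.38 [381.0, 301.0, 428.0, 338.0] ztop 0.014 mid [0.505 0.434] size [0.129 0.014]
lens_pen 0.63 [384.0, 303.0, 427.0, 337.0] ztop 0.014 mid [0.506 0.434] size [0.126 0.014]
```

```bash
python3 -c "
import cv2
a=cv2.imread('pics/top0.png')[120:300,70:480]; cv2.imwrite('pics/top0c.png',cv2.resize(a,None,fx=1.95,fy=1.95,interpolation=cv2.INTER_CUBIC))"
```

```text
(no output)
```

View pics/top0c.png

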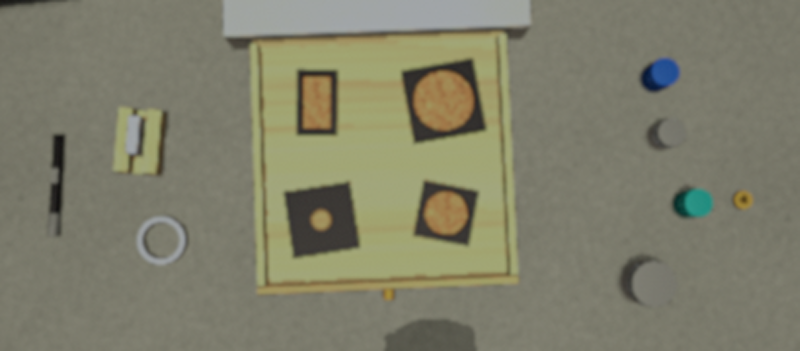

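View pics/scene0.png

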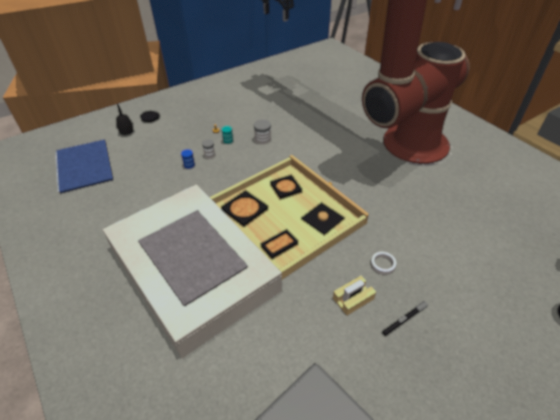

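Both pictures agree with the detections. The grey small tube is the top-crop item at (670,132), between the blue tube at (662,74) and the turquoise tube at (695,202). The large tube is at (650,281), the ring at (161,240) and the plate in its block at (133,135). The drawer has plate nest top left, large nest top right, post bottom left and small nest bottom right. The two views agree to about 3 mm, so I'm moving now.

Units first: shifts go in shares of 0.4 m and turns go in shares of pi/2 rad. So -0.038 m is -0.095, 0.033 m is 0.0825, 0.113 rad is 0.0719.

```bash
python3 -m crank '[[1, 0, 0, 0, 0, 0, 0.0719], [1, 0, 0, 0, 0, 0, 0.0719], [1, 0.0825, -0.095, 0.0275, 0, 0, 0], [1, 0.0825, -0.095, 0.0275, 0, 0, 0], [1, 0.0825, -0.095, 0.0275, 0, 0, 0]]'
python3 -m crank '[[1, 0.0825, -0.095, 0.0275, 0, 0, 0], [1, 0.0825, -0.095, 0.0275, 0, 0, 0], [1, 0.0825, -0.095, 0.0275, 0, 0, 0], [1, 0.0825, -0.095, 0.0275, 0, 0, 0], [1, 0, 0, 0, 0, 0, 0]]'
python3 - <<'E'
from h import *
p,r=toolxf(); print(p.round(4),r.round(3).tolist())
im,d,c=grab("wrist","w1.png"); print(c[1].round(3))
for q in("large_tube","small_tube"):
  for o in manip.outline_of("wrist",q)[:3]:
    P=pts(d,c,o["region"]); zt=np.percentile(P[:,2],90); T=P[P[:,2]>zt-.006]
    print(q,round(o["conf"],2),np.round(o["extent"]).tolist(),zt.round(3),((T.min(0)+T.max(0))/2).round(3)[:2],np.ptp(T,axis=0).round(3)[:2])
for n in("top","scene"):   # yaw of plate and plate nest
  im,d,c=grab(n)
  for q in("mount_plate","plate_nest"):
    o=manip.outline_of(n,q)
    if not o: continue
    P=pts(d,c,o[0]["region"]); zt=np.percentile(P[:,2],90); T=P[P[:,2]>zt-.006][:,:2].astype(np.float32)
    print(n,q,zt,cv2.minAreaRect(T*1000))
E
```

```text
time: 1.72
tool_pos: [0.2397, -0.494, 0.2171]
tool_rot: [0.0, 1.0, -0.0, 0.0]
contact_force: [0.1, 0.6, -0.4]
gripper_width: 1.005
grasp_force: 0.0
time: 2.35
tool_pos: [0.3721, -0.3404, 0.1722]
tool_rot: [-0.001, 1.0, 0.002, -0.001]
contact_force: [-0.9, -0.5, -0.1]
gripper_width: 1.002
grasp_force: 0.0
[ 0.3721 -0.3404  0.1722] [[1.0, 0.005, -0.001], [0.005, -1.0, 0.002], [-0.001, -0.002, -1.0]]
[ 0.454 -0.342  0.295]
large_tube 0.71 [192.0, 121.0, 282.0, 212.0] 0.06 [ 0.403 -0.306] [0.055 0.055]
small_tube 0.7 [288.0, 1.0, 355.0, 43.0] 0.05 [ 0.494 -0.362] [0.02  0.035]
top mount_plate 0.056039445936535204 ((563.7076416015625, 328.3038330078125), (14.53722858428955, 43.46864700317383), 85.91728210449219)
top plate_nest 0.0251493426682301 ((613.8450927734375, 110.2288818359375), (81.64892578125, 48.27912139892578), 0.7143710255622864)
scene mount_plate 0.05374202301464013 ((567.6947631835938, 328.672119140625), (14.916651725769043, 44.06290817260742), 89.20059204101562)
scene plate_nest 0.023899602060680692 ((616.8585205078125, 110.63374328613281), (82.22615051269531, 53.508853912353516), 1.8384088277816772)
```

View pics/w1.png

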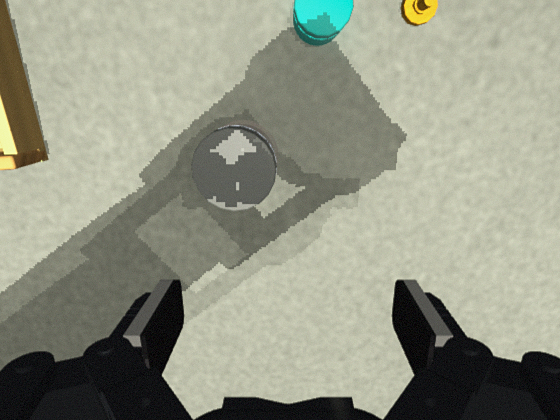

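The wrist view shows the large tube's grey cap at (234,167) between the jaw lines. It measures (0.403,-0.305), top at 0.060, which matches. The turquoise look-alike is at (323,15), clear of the fingers.

Converted, 0.04 m is 0.1, -0.036 m is -0.09.

```bash
python3 -m crank '[[1, 0.0775, -0.09, 0.025, 0, 0, 0], [1, 0, 0, 0.1, 0, 0, 0], [1, 0, 0, 0.1, 0, 0, 0], [1, 0, 0, 0.09, 0, 0, 0], [1, 0, 0, 0, 0, 0, 0]]'
python3 -m crank '[[0, 0, 0, 0, 0, 0, 0], [0, 0, 0, 0, 0, 0, 0], [0, 0, 0, 0, 0, 0, 0], [0, 0, 0, 0, 0, 0, 0]]'
python3 -c "
from plant import manip; print(manip.tip_extent)"
```

```text
time: 3.42
tool_pos: [0.3998, -0.3055, 0.0442]
tool_rot: [-0.003, 1.0, -0.0, -0.003]
contact_force: [0.1, -0.4, 0.7]
gripper_width: 1.0
grasp_force: 0.0
time: 3.92
tool_pos: [0.4035, -0.3088, 0.0501]
tool_rot: [0.002, 1.0, -0.0, 0.002]
contact_force: [0.2, 0.5, 6.1]
gripper_width: 0.636
grasp_force: 64.2
0.019
```

Converted, -0.045 m is -0.1125, -0.04 m is -0.1.

```bash
python3 -m crank '[[0, 0, 0, -0.1, 0, 0, 0], [0, 0, 0, -0.1, 0, 0, 0], [0, 0.075, -0.0875, 0, 0, 0, 0], [0, 0.1, -0.1125, 0, 0, 0, 0], [0, 0.1, -0.1125, 0, 0, 0, 0]]'
python3 -m crank '[[0, 0.1, -0.1125, 0, 0, 0, 0], [0, 0.1, -0.1125, 0, 0, 0, 0], [0, 0.075, -0.1075, 0, 0, 0, 0], [0, 0, 0, 0, 0, 0, 0], [0, 0, 0, 0, 0, 0, 0]]'
python3 - <<'E'
from h import *
s=manip.state(); print(s["tool_pos"],s["gripper_width"],s["contact_force"])
for n in("wrist","top"):
  im,d,c=grab(n,n+"2.png")
  for q in("large_tube","large_nest","small_nest"):
   for o in manip.outline_of(n,q)[:1]:
    P=pts(d,c,o["region"]); zt=np.percentile(P[:,2],90); T=P[P[:,2]>zt-.006]
    print(n,q,round(o["conf"],2),np.round(o["extent"]).tolist(),zt.round(3),((T.min(0)+T.max(0))/2).round(3)[:2],np.ptp(T,axis=0).round(3)[:2])
E
```

```text
time: 4.55
tool_pos: [0.513, -0.1811, 0.1281]
tool_rot: [0.0, 1.0, -0.001, 0.001]
contact_force: [0.2, -0.6, -1.3]
gripper_width: 0.637
grasp_force: 63.8
time: 5.18
tool_pos: [0.6217, -0.0492, 0.1272]
tool_rot: [0.0, 1.0, 0.0, -0.0]
contact_force: [-0.2, 0.3, -1.3]
gripper_width: 0.637
grasp_force: 63.9
[ 0.62171028 -0.0491998   0.1271805 ] 0.6366955027466302 [-0.19397722  0.3479017  -1.25087495]
wrist large_tube 0.93 [212.0, 207.0, 364.0, 386.0] 0.137 [ 0.621 -0.05 ] [0.057 0.055]
wrist small_nest 0.78 [246.0, 362.0, 344.0, 402.0] 0.024 [ 0.55  -0.056] [0.167 0.075]
top large_tube 0.44 [289.0, 168.0, 312.0, 179.0] 0.141 [ 0.597 -0.045] [0.027 0.04 ]
top large_nest 0.73 [280.0, 169.0, 319.0, 192.0] 0.026 [ 0.58  -0.048] [0.103 0.104]
top small_nest 0.71 [290.0, 169.0, 311.0, 180.0] 0.139 [ 0.6   -0.046] [0.017 0.042]
```

View pics/wrist2.png

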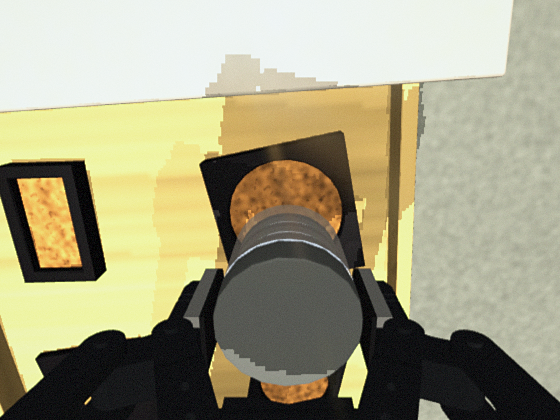

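The wrist view shows the large tube gripped upright, cap at (288,310), over the large nest, whose recess is at (287,200) in perspective. The tube centre is (0.621,-0.050), its top at 0.137 and so its bottom at about 0.077. The recess floor is at 0.016, so it comes down about 61 mm.

Converted, 0.03 m is 0.075, -0.002 m is -0.005.

```bash
python3 -m crank '[[0, 0, -0.005, 0.075, 0, 0, 0], [0, 0, 0, 0.05, 0, 0, 0], [0, 0, 0, 0.0125, 0, 0, 0], [0, 0, 0, 0, 0, 0, 0]]'
python3 -m crank '[[0, 0, 0, 0.005, 0, 0, 0], [0, 0, 0, 0.005, 0, 0, 0], [0, 0, 0, 0, 0, 0, 0]]'
```

```text
time: 6.08
tool_pos: [0.622, -0.0473, 0.0721]
tool_rot: [-0.0, 1.0, -0.0, -0.0]
contact_force: [-0.1, 0.3, -1.2]
gripper_width: 0.642
grasp_force: 63.9
time: 6.45
tool_pos: [0.6221, -0.0472, 0.0685]
tool_rot: [0.0, 1.0, -0.0, 0.0]
contact_force: [-0.1, -0.4, -0.3]
gripper_width: 0.637
grasp_force: 63.9
```

Converted, 0.0015 m is 0.0038.

```bash
python3 -m crank '[[0, 0, 0, 0.0038, 0, 0, 0], [0, 0, 0, 0, 0, 0, 0]]'
python3 -m crank '[[0, 0, 0, 0.0025, 0, 0, 0], [0, 0, 0, 0, 0, 0, 0]]'
```

```text
time: 6.7
tool_pos: [0.6219, -0.0472, 0.0667]
tool_rot: [-0.0, 1.0, -0.0, -0.0]
contact_force: [0.1, -0.0, -1.8]
gripper_width: 0.633
grasp_force: 63.9
time: 6.95
tool_pos: [0.6222, -0.0472, 0.0661]
tool_rot: [0.0, 1.0, -0.0, 0.0]
contact_force: [-1.5, -0.2, 0.5]
gripper_width: 0.634
grasp_force: 64.4
```

```bash
python3 -m crank '[[0, 0, 0, 0.0025, 0, 0, 0], [0, 0, 0, 0, 0, 0, 0]]'
```

```text
time: 7.2
tool_pos: [0.6222, -0.0472, 0.0661]
tool_rot: [0.0, 1.0, -0.0, -0.0]
contact_force: [-3.1, 1.2, 6.0]
gripper_width: 0.64
grasp_force: 64.7
```

Converted, -0.04 m is -0.1, -0.02 m is -0.05.

```bash
python3 -m crank '[[0.85, 0, 0, 0, 0, 0, 0], [0.85, 0, 0, 0, 0, 0, 0], [1, 0, 0, -0.05, 0, 0, 0], [1, 0, 0, -0.1, 0, 0, 0], [1, 0, 0, -0.1, 0, 0, 0]]'
python3 -m crank '[[1, -0.0175, 0.125, 0, 0, 0, 0], [1, -0.0175, 0.125, 0, 0, 0, 0], [1, -0.0175, 0.125, 0, 0, 0, 0], [1, -0.0175, 0.125, 0, 0, 0, 0], [1, -0.1, 0.075, 0, 0, 0, 0]]'
python3 -m crank '[[1, -0.05, 0.05, 0, 0, 0, 0], [1, 0, 0, 0, 0, 0, 0], [1, 0, 0, 0, 0, 0, 0]]'
python3 - <<'E'
from h import *
p,r=toolxf(); print(p.round(4))
for n in("wrist","top"):
  im,d,c=grab(n,n+"3.png")
  for q in("large_tube","small_tube"):
   for o in manip.outline_of(n,q)[:4]:
    P=pts(d,c,o["region"]); zt=np.percentile(P[:,2],90); T=P[P[:,2]>zt-.006]
    print(n,q,round(o["conf"],2),np.round(o["extent"]).tolist(),zt.round(3),((T.min(0)+T.max(0))/2).round(3)[:2],np.ptp(T,axis=0).round(3)[:2],im[o["region"]].mean(0).round())
E
```

```text
time: 7.82
tool_pos: [0.6222, -0.0472, 0.1671]
tool_rot: [0.0, 1.0, -0.0, 0.0]
contact_force: [0.5, -0.2, 0.3]
gripper_width: 1.0
grasp_force: 0.0
time: 8.45
tool_pos: [0.5546, -0.2799, 0.1667]
tool_rot: [0.001, 1.0, -0.0, 0.001]
contact_force: [-1.5, -0.8, -0.2]
gripper_width: 1.003
grasp_force: 0.0
time: 8.82
tool_pos: [0.5346, -0.297, 0.1659]
tool_rot: [0.0, 1.0, -0.0, 0.001]
contact_force: [1.3, 0.2, -0.7]
gripper_width: 0.998
grasp_force: 0.0
[ 0.5346 -0.297   0.1659]
wrist small_tube 0.84 [338.0, 211.0, 404.0, 277.0] 0.05 [ 0.502 -0.362] [0.036 0.035] [ 10. 168. 155.]
wrist small_tube 0.7 [305.0, 106.0, 361.0, 163.0] 0.05 [ 0.588 -0.328] [0.035 0.035] [118. 120. 111.]
wrist small_tube 0.6 [294.0, 2.0, 355.0, 50.0] 0.05 [ 0.655 -0.32 ] [0.021 0.036] [ 67. 124. 215.]
top large_tube 0.9 [289.0, 159.0, 310.0, 183.0] 0.078 [ 0.619 -0.046] [0.054 0.052] [137. 134. 122.]
top small_tube 0.66 [401.0, 182.0, 420.0, 195.0] 0.052 [ 0.574 -0.29 ] [0.057 0.103] [86. 85. 78.]
top small_tube 0.55 [426.0, 218.0, 435.0, 225.0] 0.052 [ 0.503 -0.368] [0.019 0.02 ] [ 59. 150. 136.]
```

View pics/wrist3.png

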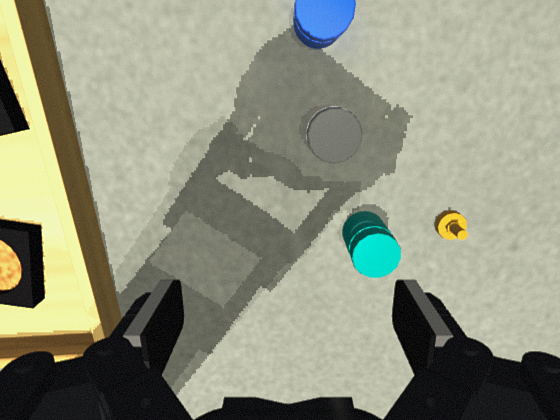

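The large tube stands in its nest (top camera: top at 0.078 with that camera's 2 mm bias, so 0.076 as expected). The wrist view shows the grey small tube at (333,134), measured (0.588,-0.328), top 0.050. The turquoise tube at (374,245) and blue tube at (324,20) are clear of the finger paths.

Converted, 0.045 m is 0.1125, 0.035 m is 0.0875.

```bash
python3 -m crank '[[1, 0.0875, 0.05, 0, 0, 0, 0], [1, 0.0463, 0.0275, 0, 0, 0, 0], [1, 0, 0, 0.1125, 0, 0, 0], [1, 0, 0, 0.1125, 0, 0, 0], [1, 0, 0, 0.085, 0, 0, 0]]'
python3 -m crank '[[1, 0, 0, 0, 0, 0, 0], [0, 0, 0, 0, 0, 0, 0], [0, 0, 0, 0, 0, 0, 0], [0, 0, 0, 0, 0, 0, 0], [0, 0, 0, 0, 0, 0, 0]]'
```

```text
time: 9.75
tool_pos: [0.587, -0.3273, 0.0383]
tool_rot: [-0.001, 1.0, 0.0, -0.001]
contact_force: [0.4, -0.4, 0.3]
gripper_width: 1.003
grasp_force: 0.0
time: 10.38
tool_pos: [0.5889, -0.3292, 0.0434]
tool_rot: [0.001, 1.0, -0.0, 0.002]
contact_force: [0.3, 0.5, 5.5]
gripper_width: 0.4
grasp_force: 60.4
```

Converted, -0.0453 m is -0.1133, -0.0176 m is -0.044.

```bash
python3 -m crank '[[0, 0, 0, -0.1, 0, 0, 0], [0, 0, 0, -0.1, 0, 0, 0], [0, -0.044, -0.1133, 0, 0, 0, 0], [0, -0.044, -0.1133, 0, 0, 0, 0], [0, -0.044, -0.1133, 0, 0, 0, 0]]'
python3 -m crank '[[0, -0.044, -0.1133, 0, 0, 0, 0], [0, -0.044, -0.1133, 0, 0, 0, 0], [0, -0.044, -0.1133, 0, 0, 0, 0], [0, 0, 0, 0, 0, 0, 0], [0, 0, 0, 0, 0, 0, 0]]'
python3 - <<'E'
from h import *
p,r=toolxf(); print(p.round(4))
im,d,c=grab("wrist","wrist4.png")
for q in("small_tube","small_nest"):
   for o in manip.outline_of("wrist",q)[:2]:
    P=pts(d,c,o["region"]); zt=np.percentile(P[:,2],90); T=P[P[:,2]>zt-.006]
    print(q,round(o["conf"],2),np.round(o["extent"]).tolist(),zt.round(3),((T.min(0)+T.max(0))/2).round(3)[:2],np.ptp(T,axis=0).round(3)[:2],im[o["region"]].mean(0).round())
E
```

```text
time: 11.0
tool_pos: [0.5338, -0.191, 0.1208]
tool_rot: [-0.0, 1.0, -0.0, 0.0]
contact_force: [0.8, 0.4, -0.7]
gripper_width: 0.401
grasp_force: 60.0
time: 11.62
tool_pos: [0.4821, -0.0566, 0.1211]
tool_rot: [0.0, 1.0, 0.0, 0.0]
contact_force: [1.1, -0.2, 0.4]
gripper_width: 0.4
grasp_force: 60.1
[ 0.4821 -0.0566  0.1211]
small_tube 0.79 [239.0, 230.0, 336.0, 358.0] 0.128 [ 0.481 -0.058] [0.037 0.034] [92. 90. 83.]
small_nest 0.88 [226.0, 157.0, 350.0, 268.0] 0.024 [ 0.486 -0.056] [0.072 0.079] [92. 67. 39.]
```

View pics/wrist4.png

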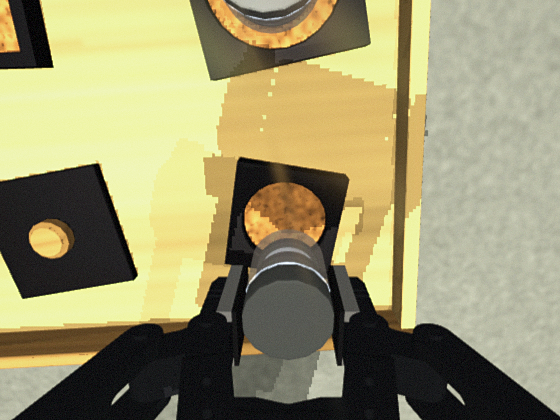

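The wrist view shows the small tube gripped upright, cap at (288,315), over the small nest recess at (285,215), and the large tube in its recess at the top. The tube bottom is at about 0.078, so it comes down 62 mm.

Converted, 0.03 m is 0.075, 0.02 m is 0.05.

```bash
python3 -m crank '[[0, 0.0025, 0, 0.075, 0, 0, 0], [0, 0, 0, 0.05, 0, 0, 0], [0, 0, 0, 0.015, 0, 0, 0], [0, 0, 0, 0.0075, 0, 0, 0], [0, 0, 0, 0, 0, 0, 0]]'
python3 -m crank '[[0, 0, 0, 0.0038, 0, 0, 0], [0, 0, 0, 0, 0, 0, 0]]'
python3 -m crank '[[0, 0, 0, 0.0038, 0, 0, 0], [0, 0, 0, 0, 0, 0, 0]]'
```

```text
time: 12.4
tool_pos: [0.4835, -0.0567, 0.0625]
tool_rot: [0.0, 1.0, -0.0, 0.001]
contact_force: [0.0, 0.5, -0.4]
gripper_width: 0.4
grasp_force: 60.1
time: 12.65
tool_pos: [0.4832, -0.0565, 0.0607]
tool_rot: [0.0, 1.0, -0.0, 0.0]
contact_force: [0.8, 1.1, -1.5]
gripper_width: 0.402
grasp_force: 60.1
time: 12.9
tool_pos: [0.4833, -0.0564, 0.0594]
tool_rot: [0.0, 1.0, -0.0, 0.0]
contact_force: [-1.3, 0.7, 2.3]
gripper_width: 0.396
grasp_force: 60.4
```

Converted, -0.055 m is -0.1375, 0.0005 m is 0.0013.

```bash
python3 -m crank '[[0, 0, 0, 0.0013, 0, 0, 0], [0.7, 0, 0, 0, 0, 0, 0], [0.7, 0, 0, 0, 0, 0, 0], [0.7, 0, 0, -0.075, 0, 0, 0], [1, 0, 0, -0.1375, 0, 0, 0]]'
python3 -m crank '[[1, -0.032, -0.125, 0, 0, 0, 0], [1, -0.032, -0.125, 0, 0, 0, 0], [1, -0.032, -0.125, 0, 0, 0, 0], [1, -0.032, -0.125, 0, 0, 0, 0], [1, -0.032, -0.125, 0, 0, 0, 0]]'
python3 -m crank '[[1, -0.032, -0.125, 0, 0, 0, 0], [1, -0.032, -0.125, 0, 0, 0, 0], [1, 0, 0, 0, 0, 0, 0], [1, 0, 0, 0, 0, 0, 0]]'
python3 - <<'E'
from h import *
p,r=toolxf(); print(p.round(4))
for n in("wrist","top"):
  im,d,c=grab(n,n+"5.png")
  for q in("large_tube","small_tube","adapter_ring","ring_post"):
   for o in manip.outline_of(n,q)[:2]:
    P=pts(d,c,o["region"]); zt=np.percentile(P[:,2],90); T=P[P[:,2]>zt-.006]
    print(n,q,round(o["conf"],2),np.round(o["extent"]).tolist(),zt.round(3),((T.min(0)+T.max(0))/2).round(3)[:2],np.ptp(T,axis=0).round(3)[:2],im[o["region"]].mean(0).round())
E
```

```text
time: 13.52
tool_pos: [0.4807, -0.0558, 0.1412]
tool_rot: [-0.001, 1.0, -0.0, -0.003]
contact_force: [1.3, 0.2, -0.9]
gripper_width: 0.887
grasp_force: 0.0
time: 14.15
tool_pos: [0.4183, 0.1951, 0.1432]
tool_rot: [-0.0, 1.0, -0.0, 0.0]
contact_force: [1.0, 0.6, 0.6]
gripper_width: 0.998
grasp_force: 0.0
time: 14.65
tool_pos: [0.3932, 0.2934, 0.1429]
tool_rot: [0.0, 1.0, 0.0, -0.0]
contact_force: [0.4, 0.0, -0.2]
gripper_width: 1.0
grasp_force: 0.0
[0.3932 0.2934 0.1429]
wrist adapter_ring 0.58 [238.0, 100.0, 326.0, 184.0] 0.016 [0.439 0.297] [0.059 0.059] [180. 174. 162.]
wrist ring_post 0.57 [514.0, 35.0, 559.0, 168.0] 0.016 [0.465 0.126] [0.086 0.044] [30. 28. 29.]
top large_tube 0.57 [288.0, 157.0, 312.0, 182.0] 0.078 [ 0.62  -0.048] [0.054 0.054] [129. 124. 111.]
top small_tube 0.74 [414.0, 218.0, 437.0, 231.0] 0.052 [ 0.5  -0.36] [0.033 0.033] [ 40. 125. 113.]
top small_tube 0.67 [293.0, 224.0, 307.0, 238.0] 0.068 [ 0.479 -0.056] [0.033 0.035] [137. 133. 120.]
top adapter_ring 0.56 [138.0, 236.0, 166.0, 257.0] 0.018 [0.438 0.297] [0.053 0.058] [116. 111. 102.]
top ring_post 0.89 [217.0, 211.0, 254.0, 256.0] 0.019 [0.467 0.099] [0.094 0.094] [79. 75. 63.]
top ring_post 0.51 [93.0, 187.0, 103.0, 241.0] 0.016 [0.502 0.361] [0.127 0.156] [64. 63. 57.]
```

View pics/wrist5.png

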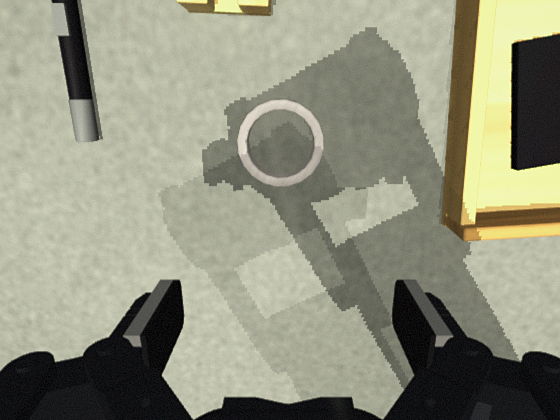

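The wrist view shows the ring at (280,142), measured (0.439,0.297), top 0.016. The drawer wall and pen are clear. Both tubes stand in their nests, with tops at 0.076 and 0.066. Before going low, I'm measuring where the fingertips are in this open state.

Converted, 0.046 m is 0.115, 0.04 m is 0.1.

```bash
python3 - <<'E'
from h import *
p,r=toolxf(); im,d,c=grab("wrist")
P=(pts(d,c,np.ones(d.shape,bool))-p)@r
for s in(-1,1):
    T=P[(P[:,2]<.06)&(s*P[:,1]>.03)&(s*P[:,1]<.06)&(abs(P[:,0])<.02)]; T=T[T[:,2]<.1]
    print(len(T),np.percentile(T[:,2],[50,95,99,100]).round(4),T[T[:,2]>np.percentile(T[:,2],98)].mean(0).round(4))
E
python3 -m crank '[[1, 0.115, -0.0088, 0.05, 0, 0, 0], [1, 0, 0, 0.1, 0, 0, 0], [1, 0, 0, 0.075, 0, 0, 0], [1, 0, 0, 0, 0, 0, 0], [1, 0, 0, 0, 0, 0, 0]]'
```

```text
10773 [-0.0434 -0.0032  0.0031  0.0073] [ 0.0031 -0.0421  0.0034]
10181 [-0.0426 -0.0028  0.0032  0.0067] [0.0031 0.0445 0.0034]
time: 15.82
tool_pos: [0.4401, 0.2975, 0.0545]
tool_rot: [-0.0, 1.0, -0.0, 0.001]
contact_force: [-0.7, -0.4, 0.5]
gripper_width: 1.001
grasp_force: 0.0
```

Open, the tips sit about 7 mm ahead of the TCP, and about 13 mm at a 60 mm opening. I'll take the ring at TCP z ≈ 0.018.

Converted, 0.02 m is 0.05, 0.016 m is 0.04.

```bash
python3 -m crank '[[1, 0, 0, 0.05, 0, 0, 0], [1, 0, 0, 0.04, 0, 0, 0], [1, 0, 0, 0, 0, 0, 0]]'
python3 -m crank '[[0, 0, 0, 0, 0, 0, 0], [0, 0, 0, 0, 0, 0, 0], [0, 0, 0, 0, 0, 0, 0], [0, 0, 0, 0, 0, 0, 0]]'
```

```text
time: 16.2
tool_pos: [0.4388, 0.2969, 0.0167]
tool_rot: [0.0, 1.0, -0.0, -0.001]
contact_force: [-0.1, 0.6, 0.1]
gripper_width: 0.999
grasp_force: 0.0
time: 16.7
tool_pos: [0.4407, 0.2978, 0.0192]
tool_rot: [-0.001, 1.0, -0.0, 0.001]
contact_force: [-1.6, -0.1, 6.1]
gripper_width: 0.673
grasp_force: 64.0
```

```bash
python3 -m crank '[[0, 0, 0, -0.1, 0, 0, 0], [0, 0, 0, -0.125, 0, 0, 0], [0, 0.014, 0.0988, 0, 0, 0, 0], [0, 0.014, 0.0988, 0, 0, 0, 0], [0, 0.014, 0.0988, 0, 0, 0, 0]]'
python3 -m crank '[[0, 0.014, 0.0988, 0, 0, 0, 0], [0, 0.014, 0.0988, 0, 0, 0, 0], [0, 0, 0, 0, 0, 0, 0], [0, 0, 0, 0, 0, 0, 0]]'
python3 - <<'E'
from h import *
p,r=toolxf(); print(p.round(4))
im,d,c=grab("wrist","wrist6.png")
for q in("adapter_ring","ring_post"):
   for o in manip.outline_of("wrist",q)[:2]:
    P=pts(d,c,o["region"]); zt=np.percentile(P[:,2],90); T=P[P[:,2]>zt-.006]
    print(q,round(o["conf"],2),np.round(o["extent"]).tolist(),zt.round(3),T.min(0).round(3),T.max(0).round(3))
E
```

```text
time: 17.32
tool_pos: [0.4564, 0.1776, 0.1079]
tool_rot: [-0.0, 1.0, 0.0, 0.001]
contact_force: [-0.0, 0.1, -0.4]
gripper_width: 0.672
grasp_force: 64.4
time: 17.82
tool_pos: [0.4674, 0.0999, 0.1075]
tool_rot: [-0.0, 1.0, -0.0, 0.0]
contact_force: [0.3, 0.8, 0.7]
gripper_width: 0.676
grasp_force: 64.4
[0.4674 0.0999 0.1075]
adapter_ring 0.73 [215.0, 227.0, 360.0, 363.0] 0.104 [0.437 0.07  0.098] [0.497 0.128 0.106]
ring_post 0.81 [204.0, 143.0, 359.0, 289.0] 0.017 [0.421 0.051 0.011] [0.519 0.148 0.104]
```

View pics/wrist6.png

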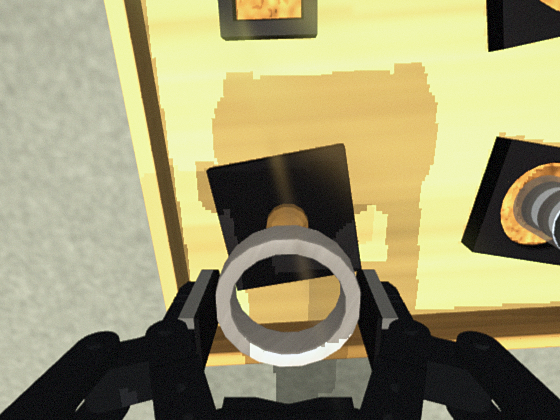

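The ring is held level at (288,295), centred at (0.467,0.099) with its bottom at 0.088, behind and above the post at (287,213), which measures (0.468,0.100). Lowering it about 72 mm.

Converted, 0.03 m is 0.075, -0.001 m is -0.0025.

```bash
python3 -m crank '[[0, 0.0025, -0.0025, 0.075, 0, 0, 0], [0, 0, 0, 0.0625, 0, 0, 0], [0, 0, 0, 0.025, 0, 0, 0], [0, 0, 0, 0.01, 0, 0, 0], [0, 0, 0, 0, 0, 0, 0]]'
python3 -m crank '[[0, 0, 0, 0.0038, 0, 0, 0], [0, 0, 0, 0, 0, 0, 0]]'
python3 -m crank '[[0, 0, 0, 0.0038, 0, 0, 0], [0, 0, 0, 0, 0, 0, 0]]'
```

```text
time: 18.6
tool_pos: [0.4689, 0.1008, 0.0389]
tool_rot: [-0.0, 1.0, 0.0, 0.0]
contact_force: [0.5, 0.9, -0.2]
gripper_width: 0.673
grasp_force: 64.4
time: 18.85
tool_pos: [0.4688, 0.1006, 0.0374]
tool_rot: [-0.0, 1.0, -0.0, 0.001]
contact_force: [0.5, -0.3, -0.2]
gripper_width: 0.674
grasp_force: 64.4
time: 19.1
tool_pos: [0.4683, 0.1006, 0.0353]
tool_rot: [0.0, 1.0, -0.0, -0.0]
contact_force: [-0.3, -0.8, -0.5]
gripper_width: 0.675
grasp_force: 64.4
```

Converted, 0.001 m is 0.0025.

```bash
python3 -m crank '[[0, 0, 0, 0.0025, 0, 0, 0], [0, 0, 0, 0, 0, 0, 0]]'
python3 -m crank '[[0, 0, 0, 0.0025, 0, 0, 0], [0, 0, 0, 0, 0, 0, 0]]'
```

```text
time: 19.35
tool_pos: [0.4686, 0.1006, 0.0352]
tool_rot: [0.0, 1.0, -0.0, -0.0]
contact_force: [-2.7, -0.7, 5.9]
gripper_width: 0.675
grasp_force: 65.0
time: 19.6
tool_pos: [0.4686, 0.1006, 0.0352]
tool_rot: [0.0, 1.0, -0.0, -0.001]
contact_force: [-6.8, -0.9, 13.1]
gripper_width: 0.674
grasp_force: 65.8
```

Converted, -0.05 m is -0.125, -0.045 m is -0.1125.

```bash
python3 -m crank '[[0.9, 0, 0, 0, 0, 0, 0], [0.9, 0, 0, 0, 0, 0, 0], [1, 0, 0, -0.075, 0, 0, 0], [1, 0, 0, -0.125, 0, 0, 0], [1, 0, 0, -0.1125, 0, 0, 0]]'
python3 -m crank '[[1, 0.025, -0.1125, 0, 0, 0, 0], [1, 0.025, -0.1125, 0, 0, 0, 0], [1, 0.025, -0.1125, 0, 0, 0, 0], [1, 0.025, -0.1125, 0, 0, 0, 0], [1, 0.025, -0.1125, 0, 0, 0, 0]]'
python3 -m crank '[[1, 0, 0, 0, 0, 0, 0], [1, 0, 0, 0, 0, 0, 0]]'
python3 - <<'E'
from h import *
p,r=toolxf(); print(p.round(4))
for n in("wrist","scene","top"):
  im,d,c=grab(n,n+"7.png")
  for q in("mount_plate","adapter_ring","large_tube"):
   for o in manip.outline_of(n,q)[:1]:
    P=pts(d,c,o["region"]); zt=np.percentile(P[:,2],90); T=P[P[:,2]>zt-.005]
    print(n,q,round(o["conf"],2),np.round(o["extent"]).tolist(),zt.round(3),np.round(cv2.minAreaRect(T[:,:2].astype(np.float32)*1000)[0],1),np.round(cv2.minAreaRect(T[:,:2].astype(np.float32)*1000)[1:][0],1),cv2.minAreaRect(T[:,:2].astype(np.float32)*1000)[2])
E
```

```text
time: 20.23
tool_pos: [0.4681, 0.1006, 0.1594]
tool_rot: [-0.0, 1.0, -0.0, -0.0]
contact_force: [1.1, -0.0, 0.1]
gripper_width: 0.999
grasp_force: 0.0
time: 20.85
tool_pos: [0.5185, 0.3271, 0.1578]
tool_rot: [0.0, 1.0, -0.0, -0.0]
contact_force: [1.2, 0.3, 1.2]
gripper_width: 0.999
grasp_force: 0.0
time: 21.1
tool_pos: [0.518, 0.3253, 0.1576]
tool_rot: [0.0, 1.0, 0.0, -0.001]
contact_force: [-0.2, -0.6, -0.9]
gripper_width: 1.003
grasp_force: 0.0
[0.518  0.3253 0.1576]
wrist mount_plate 0.83 [272.0, 107.0, 296.0, 182.0] 0.054 [566.1 327.7] [14. 46.] 87.65451049804688
wrist adapter_ring 0.67 [533.0, 236.0, 560.0, 302.0] 0.032 [464.1 121.9] [49.  15.2] 12.611371040344238
scene mount_plate 0.5 [346.0, 282.0, 366.0, 302.0] 0.054 [566.  329.9] [14.4 46.4] 87.6551513671875
scene adapter_ring 0.54 [312.0, 208.0, 333.0, 225.0] 0.031 [469.9 102.8] [54.5 55.1] 52.62968444824219
scene large_tube 0.57 [312.0, 206.0, 337.0, 226.0] 0.032 [468.1 102.4] [56.9 57.8] 54.00719451904297
top adapter_ring 0.64 [223.0, 222.0, 245.0, 248.0] 0.034 [468.6  99.9] [59.2 53. ] 80.10452270507812
top large_tube 0.56 [287.0, 156.0, 311.0, 184.0] 0.078 [619.7 -47.6] [53.1 53.7] 47.147369384765625
```

View pics/wrist7.png

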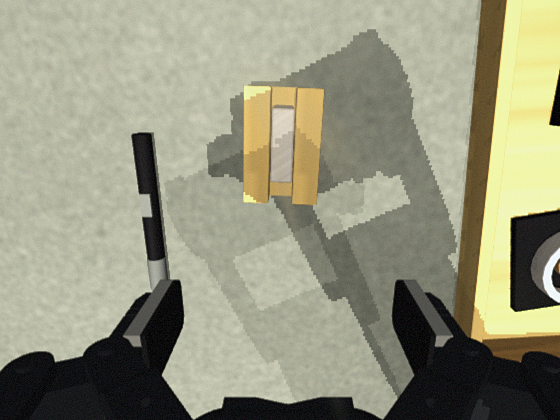

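The ring lies on its base, top at 0.032. The wrist view shows the plate at (283,145) in the slot of the block, whose corners run from about (245,86) to (320,203). It measures (0.566,0.328), top 0.054, with its long axis at −2.3°. I'll align the yaw and grip across the thickness with the tips just above the block.

Converted, 0.048 m is 0.12, -0.003 m is -0.0075, 0.04 rad is 0.0255.

```bash
python3 -m crank '[[1, 0.12, -0.0075, 0, 0, 0, 0], [1, 0, 0, 0.1, 0, 0, 0.0255], [1, 0, 0, 0.1, 0, 0, 0], [1, 0, 0, 0.06, 0, 0, 0], [1, 0, 0, 0, 0, 0, 0]]'
python3 -m crank '[[0.4, 0, 0, 0, 0, 0, 0], [0.4, 0, 0, 0, 0, 0, 0], [0.4, 0, 0, 0, 0, 0, 0]]'
```

```text
time: 22.32
tool_pos: [0.5645, 0.3277, 0.0514]
tool_rot: [0.001, 1.0, -0.02, -0.003]
contact_force: [0.1, -0.3, 0.1]
gripper_width: 1.0
grasp_force: 0.0
time: 22.7
tool_pos: [0.5672, 0.329, 0.0558]
tool_rot: [-0.001, 1.0, -0.02, 0.001]
contact_force: [0.4, -0.3, -0.8]
gripper_width: 0.404
grasp_force: 0.0
```

```bash
python3 -m crank '[[0, 0, 0, 0.0025, 0, 0, 0], [0, 0, 0, 0, 0, 0, 0], [0, 0, 0, 0, 0, 0, 0], [0, 0, 0, 0, 0, 0, 0]]'
```

```text
time: 23.2
tool_pos: [0.5669, 0.3288, 0.0541]
tool_rot: [-0.0, 1.0, -0.02, 0.001]
contact_force: [0.2, -0.6, 4.1]
gripper_width: 0.145
grasp_force: 61.1
```

Converted, 0.0433 m is 0.1083, -0.035 m is -0.0875.

```bash
python3 -m crank '[[0, 0, 0, -0.05, 0, 0, 0], [0, 0, 0, -0.0875, 0, 0, 0], [0, 0, 0, -0.0875, 0, 0, 0], [0, 0.0285, 0.1083, 0, 0, 0, 0], [0, 0.0285, 0.1083, 0, 0, 0, 0]]'
python3 -m crank '[[0, 0.0285, 0.1083, 0, 0, 0, 0], [0, 0.0285, 0.1083, 0, 0, 0, 0], [0, 0.0285, 0.1083, 0, 0, 0, 0], [0, 0, 0, 0, 0, 0, -0.0382], [0, 0, 0, 0, 0, 0, 0]]'
python3 - <<'E'
from h import *
p,r=toolxf(); print(p.round(4))
im,d,c=grab("wrist","wrist8.png")
for q in("mount_plate","plate_nest"):
   for o in manip.outline_of("wrist",q)[:2]:
    P=pts(d,c,o["region"]); zt=np.percentile(P[:,2],90); T=P[P[:,2]>zt-.006]
    print(q,round(o["conf"],2),np.round(o["extent"]).tolist(),zt.round(3),T.min(0).round(3),T.max(0).round(3),cv2.minAreaRect(T[:,:2].astype(np.float32)*1000))
E
```

```text
time: 23.82
tool_pos: [0.5859, 0.2406, 0.1449]
tool_rot: [-0.0, 1.0, -0.019, 0.001]
contact_force: [0.8, -0.5, -0.7]
gripper_width: 0.152
grasp_force: 60.6
time: 24.45
tool_pos: [0.6145, 0.1094, 0.1437]
tool_rot: [-0.0, 1.0, 0.009, -0.0]
contact_force: [-0.5, 0.1, -1.3]
gripper_width: 0.147
grasp_force: 60.6
[0.6145 0.1094 0.1437]
mount_plate 0.85 [271.0, 219.0, 305.0, 359.0] 0.144 [0.591 0.101 0.138] [0.638 0.116 0.145] ((614.1647338867188, 108.24185180664062), (46.8065185546875, 14.000500679016113), 0.7973342537879944)
mount_plate 0.31 [244.0, 147.0, 321.0, 263.0] 0.024 [0.576 0.084 0.018] [0.658 0.135 0.134] ((616.656494140625, 109.59193420410156), (82.58537292480469, 50.06525421142578), 1.6228216886520386)
plate_nest 0.64 [248.0, 147.0, 320.0, 264.0] 0.024 [0.575 0.084 0.018] [0.658 0.135 0.124] ((616.5990600585938, 109.56822967529297), (82.65486145019531, 50.033992767333984), 1.5549873113632202)
```

View pics/wrist8.png

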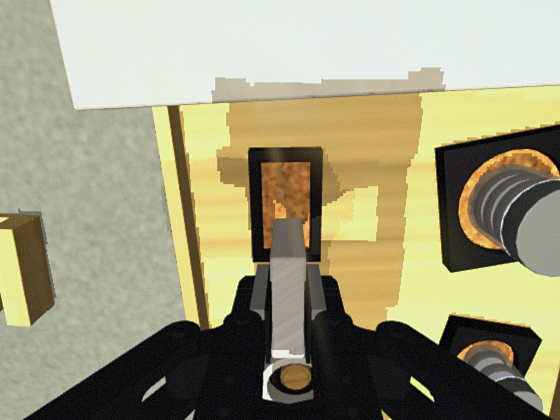

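The plate is held squarely at (288,290), centred at (0.614,0.108), with its bottom at 0.098. The nest is at (285,205), measured (0.6165,0.1096), and the yaws match within 1°. It comes down 82 mm with a 2 mm correction.

Converted, 0.03 m is 0.075, 0.002 m is 0.005.

```bash
python3 -m crank '[[0, 0.005, -0.0038, 0.075, 0, 0, 0], [0, 0, 0, 0.075, 0, 0, 0], [0, 0, 0, 0.0375, 0, 0, 0], [0, 0, 0, 0.01, 0, 0, 0], [0, 0, 0, 0, 0, 0, 0]]'
python3 -m crank '[[0, 0, 0, 0.0038, 0, 0, 0], [0, 0, 0, 0, 0, 0, 0]]'
python3 -m crank '[[0, 0, 0, 0.0025, 0, 0, 0], [0, 0, 0, 0, 0, 0, 0]]'
```

```text
time: 25.22
tool_pos: [0.6172, 0.1117, 0.0651]
tool_rot: [-0.0, 1.0, 0.01, 0.001]
contact_force: [0.3, 0.5, -0.4]
gripper_width: 0.152
grasp_force: 60.6
time: 25.48
tool_pos: [0.6172, 0.1115, 0.0637]
tool_rot: [-0.0, 1.0, 0.01, 0.001]
contact_force: [-0.0, -0.0, -0.8]
gripper_width: 0.145
grasp_force: 60.6
time: 25.72
tool_pos: [0.6168, 0.1115, 0.0621]
tool_rot: [-0.0, 1.0, 0.01, 0.0]
contact_force: [0.3, -0.6, -0.1]
gripper_width: 0.146
grasp_force: 60.7
```

Converted, 0.001 m is 0.0025.

```bash
python3 -m crank '[[0, 0, 0, 0.0025, 0, 0, 0], [0, 0, 0, 0, 0, 0, 0]]'
```

```text
time: 25.98
tool_pos: [0.6169, 0.1115, 0.062]
tool_rot: [0.0, 1.0, 0.01, 0.0]
contact_force: [-2.7, -0.1, 4.7]
gripper_width: 0.146
grasp_force: 61.5
```

Contact. Releasing, lifting and backing off for a final check.

Units first: shifts go in shares of 0.4 m and turns go in shares of pi/2 rad. So -0.06 m is -0.15, -0.05 m is -0.125.

```bash
python3 -m crank '[[0.5, 0, 0, 0, 0, 0, 0], [0.5, 0, 0, 0, 0, 0, 0], [0.5, 0, 0, -0.05, 0, 0, 0], [0.7, 0, 0, -0.125, 0, 0, 0], [1, 0, 0, -0.15, 0, 0, 0]]'
python3 -m crank '[[1, -0.125, 0, -0.05, 0, 0, 0], [1, -0.125, 0.05, -0.05, 0, 0, 0], [1, -0.125, 0.05, -0.05, 0, 0, 0], [1, -0.1, 0.05, -0.05, 0, 0, 0], [1, 0, 0, 0, 0, 0, 0]]'
python3 - <<'E'
from h import *
p,r=toolxf(); print(p.round(4))
for n in("wrist","scene","top"):
  im,d,c=grab(n,n+"9.png")
  for q in("large_tube","small_tube","adapter_ring","mount_plate","lens_pen","thumbscrew"):
   for o in manip.outline_of(n,q)[:2]:
    P=pts(d,c,o["region"]); zt=np.percentile(P[:,2],90); T=P[P[:,2]>zt-.006]
    print(n,q,round(o["conf"],2),zt.round(3),((T.min(0)+T.max(0))/2).round(3)[:2],np.ptp(T,axis=0).round(3)[:2],im[o["region"]].mean(0).round())
E
```

```text
time: 26.6
tool_pos: [0.6159, 0.1114, 0.1921]
tool_rot: [0.0, 1.0, 0.01, -0.001]
contact_force: [0.5, 0.2, -0.3]
gripper_width: 0.891
grasp_force: 0.0
time: 27.22
tool_pos: [0.4274, 0.0471, 0.2748]
tool_rot: [0.0, 1.0, 0.009, 0.004]
contact_force: [0.6, -0.3, -0.8]
gripper_width: 1.003
grasp_force: 0.0
[0.4274 0.0471 0.2748]
wrist small_tube 0.85 0.066 [ 0.482 -0.057] [0.035 0.036] [141. 140. 128.]
wrist adapter_ring 0.57 0.032 [0.468 0.099] [0.058 0.059] [191. 192. 188.]
scene large_tube 0.69 0.076 [ 0.622 -0.045] [0.054 0.056] [115. 111. 105.]
scene small_tube 0.71 0.05 [ 0.502 -0.358] [0.032 0.038] [ 35. 108. 104.]
scene small_tube 0.54 0.065 [ 0.481 -0.055] [0.036 0.037] [111. 107. 101.]
scene adapter_ring 0.49 0.032 [0.468 0.101] [0.057 0.059] [127. 123. 121.]
scene mount_plate 0.65 0.062 [0.617 0.112] [0.044 0.015] [116. 110. 105.]
scene lens_pen 0.76 0.015 [0.504 0.434] [0.129 0.014] [75. 74. 72.]
scene thumbscrew 0.62 0.018 [ 0.511 -0.426] [0.002 0.008] [137. 110.  62.]
scene thumbscrew 0.26 0.014 [0.504 0.434] [0.129 0.014] [76. 75. 73.]
top large_tube 0.62 0.078 [ 0.619 -0.048] [0.055 0.054] [128. 123. 110.]
top large_tube 0.28 0.026 [ 0.481 -0.047] [0.076 0.084] [92. 79. 59.]
top small_tube 0.76 0.052 [ 0.5  -0.36] [0.034 0.035] [ 43. 121. 109.]
top small_tube 0.66 0.069 [ 0.479 -0.057] [0.033 0.033] [132. 128. 115.]
top adapter_ring 0.38 0.033 [0.492 0.099] [0.008 0.029] [141. 144. 145.]
top mount_plate 0.56 0.064 [0.614 0.111] [0.043 0.014] [151. 148. 144.]
top lens_pen 0.54 0.015 [0.502 0.432] [0.127 0.013] [63. 62. 56.]
top thumbscrew 0.38 0.025 [ 0.508 -0.431] [0.005 0.008] [142. 120.  61.]
```

View pics/wrist9.png

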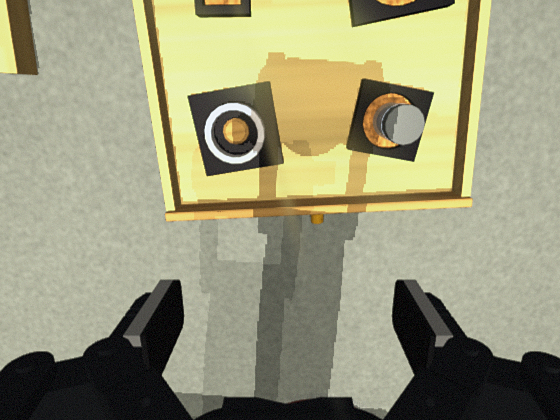

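View pics/scene9.png

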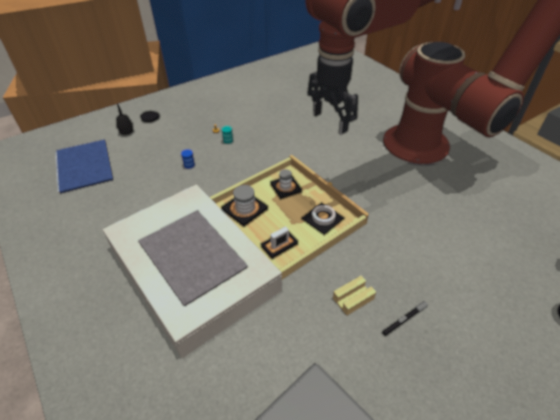

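The final pictures show all four items in place: large tube (244,200), small tube (286,181), ring around the post (322,215) and plate upright (280,240). Their tops are at 0.076, 0.066, 0.032 and 0.062, as they should be. The pen and thumbscrew haven't moved, and the gripper is clear.

```bash
python3 -m crank '[[1, 0, 0, 0, 0, 0, 0]]' | head -1; python3 -c "
from plant import manip; print(manip.job_done())"
```

```text
time: 28.4
the job is handed in; nothing more can be done
None
```

The job is handed in at 28.4 s: both tubes stand in their own recesses, the ring lies over the post and the plate stands in its recess; the final images show all four in place and the lens pen and thumbscrew unmoved.

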